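Open the torch-coolant tank for topping up

TASK

Open the coolant tank for topping up: swing the steel flip-top tab over the filler cap right back out of the way, then unscrew the black cap anticlockwise and lift it off, and set it down gently, upright, in the steel parts tray, leaving the tab open. How far the cap must turn before it comes free is not known, so find it by feel: never wrench, pull or press the cap hard against its neck, and leave the brass coupling in the tray and the steel flange on the bench where they are.

Things in the scene. Friction and masses are not known exactly. Their poses are not given: they have to be found in the camera images.
- tank: Grey steel coolant tank, fixed, 240 (x) x 180 (y) mm, flat top 110 mm above the bench, two brass ports on its front (-x). Origin: on the bench under the filler axis (the box reaches 100 mm in front of it, 140 mm behind); z up, +x towards the tab's hinge. The cap sits on a rigid steel neck on that axis; in the neck a spring seal pushes the cap up with 3.5 N, fading over 5 mm of rise.
- tab (a joint): Angle of the flip-top tab in rad: 0 = level over the cap, growing as it lifts and swings over to the tank's +x side, stop at 2.6. It stays where it is left (hinge friction 0.09 N m, about 1 N at the rib). The tab is a 4 mm steel plate, 40 mm wide over the cap, 8 mm above the cap's bar, 20 mm wide at its free end.
- tab_hinge (a point): Point on the tab's hinge axis, fixed to the tank, 62 mm behind (+x of) the filler axis, 176 mm above the bench. The hinge axis runs along the tank's y between two bracket posts, 60 mm apart. Axes as the tank's.
- tab_rib (a point): Centre of the thumb rib on the tab's free end: a block 20 mm wide (tank's y), 10 mm long, 20 mm high, 106 mm from the hinge axis and 10 mm above the plate's middle plane; the plate widens to 40 mm 22 mm nearer the hinge. Pinched across its 20 mm width it pivots between the pads as the tab swings. x points along the tab to the hinge, z away from the plate (up at 0).
- cap: Black round screw cap, loose, about 100 g, 62 mm diameter, 52 mm high: a 28 mm high knurled body topped by a bar grip. Origin: centre of its underside, z up; 116 mm above the bench when on the neck. Two round pins inside hook under the neck's rigid rim, so a held cap cannot be pulled up. It has 2.5 mm of side play on the neck; held off-centre, a pin can catch on a gap's edge.
- cap_bar (a point): Centre of the cap's bar grip, 40 mm above the cap's underside: 50 mm long (x), 12 mm wide, 24 mm high. Turned anticlockwise (from above) 0.25 to 1.6 rad from the start, differing each time, the pins meet two unseen gaps about 0.2 rad wide where the cap lifts straight up (pins clear after 14 mm, cap after 25 mm). As the pins reach the gaps' edges the cap gives a little; past them it is held again.
- tray: Open steel parts tray, fixed, 150 (x) x 180 (y) x 22 mm, walls and floor 4 mm thick. Origin: centre of its underside, on the bench; a brass coupling stands in its half towards its +y side, the other half is free.
- coupling: Loose brass pipe coupling, a ring 34 mm in diameter and 34 mm high, standing in the tray. Origin: centre of its underside.
- flange: Loose steel pipe flange, a ring 110 mm in diameter, 16 mm thick, lying on the bench on the other side of the tank from the tray. Origin: centre of its underside.

How it is judged (in metres and radians):
On the way, in this order (a step that is already met when the one before it is completed fails the run):
1. the tab is swung back (beyond 2.1 rad) with the cap still on the neck (value of joint tab above 2.1 rad and distance of cap from where it was at the start of the episode below 0.01 m), for 0.2 s.
2. the cap is lifted clear of the neck (z of cap in the frame of tank above 0.15 m), for 0.1 s.
At the end, for the whole second after the job is handed in: The tab stands open beyond 2.1 rad, and the cap rests released, still and upright (within 0.12 rad) on the tray's floor, inside its walls (value of joint tab above 2.1 rad and x of cap in the frame of tray between -0.055 and 0.055 m and y of cap in the frame of tray between -0.07 and 0.07 m and z of cap in the frame of tray below 0.012 m and angle between cap's own z axis and vertical below 0.12 rad and linear speed of cap below 0.02 m/s); the robot touches nothing.
It fails at once if the cap is forced: more than 25 N between the cap and the tank with its neck (contact force between cap and tank above 25 N).
It fails at once if the cap is dropped: falls freely faster than 0.6 m/s (linear speed of cap above 0.6 m/s and contact force between cap and the fingers below 0.1 N).
It fails at once if the coupling in the tray is moved by more than 30 mm (distance of coupling from where it was at the start of the episode above 0.03 m).
It fails at once if the flange is moved by more than 30 mm (distance of flange from where it was at the start of the episode above 0.03 m).
It also fails if it takes over 72 s, if anything falls off the work surface, if the arm or the gripper's body presses on something with over 40 N, if the wrist force passes 120 N, or if a joint passes its speed limit or range.

ROBOT

A 6-joint arm with a two-finger parallel gripper is mounted at the origin on the work surface. World frame = base frame: x ahead of the robot, y to its left, z up, the work surface at z = 0. Lengths are in mm, angles in rad, forces in N, time in s.
With the tool pointing down it reaches from about 400 to 925 mm from the base axis. Payload 12.5 kg.
Tool frame: the origin (TCP) lies midway between the tips of the shut fingers; the grasp point (between the pads) lies 19 mm behind it (env.pinch_z is the distance from the TCP to the grasp point, in mm); z points along the fingers, y is the line along which they close (so a half turn about z gives the same grasp; the last joint's range is limited). The gripper opens to 95 mm and grips with 3 to 60 N. Pads are 20 mm wide; open, the fingers measure 119 mm over their backs; the gripper's body (75 mm by 180 mm) begins 59 mm behind the grasp point.
Start: joints at [-1.419, 0.491, 1.559, -0, 1.092, -0.106], TCP at [159.369, -604.358, 214.661] pointing down, gripper open.
Joint ranges: [-3.1, 3.1], [-0.84, 2.19], [0.05, 2.79], [-1.13, 4.28], [0.06, 2.93], [-2.69, 2.69]. Speed limits (rad/s): [2.22, 2.22, 2.79, 3.14, 3.14, 3.14].

INTERFACE

Orientations are given as [roll, pitch, yaw] about the fixed x, y, z axes, in that order (R = Rz(yaw) Ry(pitch) Rx(roll)).
In Python, from cell import readout, eyes, job_done, env gives the robot as it stands.
- The arm moves only by the shell command python3 -m jog 'ROWS'. ROWS is a JSON object of lists of equal length, an entry for each row: "dp": the shift along the tool's x, y, z in mm, a list of three; "twist": the turn about the tool's z in degrees; "claw": the closure, from -1 (fully open) to 1 (shut). A call has 1 to 8 rows; each row is the pose to reach, as a shift and turn from the pose commanded when the call began, along the tool's axes at that moment; what a row does not reach only later rows make up. A row lasts 1/12 s, in which the tool goes at most 41.7 mm and 7.16 degrees, less where a joint would pass 70% of its speed; a pose out of reach is approached as far as the arm can. A call with a gripper value outside its range is refused whole. The fingers move at their own pace and stop on an object; the grip force is fixed at half the most. Time passes only in rows, so rows that repeat a pose let the fingers close. It gives the time, the measured TCP pose, the force and the opening at its end, in the units of the state.
- readout.state(): the state, without advancing time (a new reading comes with each control period).
- eyes.read_camera(name): name is "side" or "top" or "wrist"; returns the picture (420x560x3 uint8, red, green, blue); there is no depth.
- eyes.camera_model(name): a dict with "intrinsics" (3x3 intrinsics, pixels), "R" (3x3) and "t" (3): a world point X has camera coordinates R X + t. Camera axes: x right, y down, z forward; pixel columns grow to the right and rows downward; lengths in mm; the calibration is good to about 2 mm. A picture is of the moment at which its call begins: read the wrist's pose just before it. camera_model takes no time and is no camera call; for the wrist camera it gives the pose at the moment of the call.
- job_done(): hands the job in, once; it reports no verdict.
The state is a dict: "t": time; "joints": joint angles; "qvel": joint speeds; "tau": joint torques, N m; "eef_pos": TCP position; "tcp_rot": TCP orientation; "ft_force": force on the tool from outside, world axes, zero at the start; "moment": the same for the moment, N m; "opening": opening from 0.0 (shut) to 1.0 (fully open).
Only numpy, scipy, OpenCV 4.12 (cv2) and the standard library are available. Lean on these libraries where they do the work, as an engineer would, in place of code of your own. Each camera call takes 0.05 s, during which the arm holds its last target. There are 200 camera calls.

## Working session

There is one attempt and no reset: what is moved stays moved. The work goes in short steps, Python scripts to look and compute and a shell command to move; the robot and the scene stay as the last step left them, time stands still between calls to the robot, and variables do not carry over. Pictures are saved under pics/ and viewed, on a budget of 10 in all, crops included, one or two more only if the job needs it, and the job is handed in when it is done.

```bash
ls; mkdir -p pics
python3 - <<'E'
from cell import readout, eyes, env
import cv2
print(readout.state(), env.pinch_z)
for n in ("top","side"):
    im=eyes.read_camera(n); cv2.imwrite(f"pics/{n}0.png",im[...,::-1]); m=eyes.camera_model(n); print(n,m)
E
```

```text
pics
{'t': 0.0, 'joints': array([-1.41858063e+00,  4.91561995e-01,  1.55944600e+00, -2.65176393e-05,
        1.09169307e+00, -1.05575010e-01]), 'qvel': array([ 1.32381720e-03, -1.17554737e-03, -2.61673133e-03, -6.99273022e-04,
       -1.19806376e-03, -1.74320202e-05]), 'tau': array([-3.65790336e-03, -6.12653446e+01, -2.58188331e+01,  6.92856289e-02,
        4.81658068e-02, -7.83785026e-05]), 'eef_pos': array([ 159.33465016, -604.0994685 ,  214.06142218]), 'tcp_rot': array([-3.14048794e+00, -9.34156152e-05,  2.57802896e-01]), 'ft_force': array([-0.3005807 ,  0.40963041,  0.78229905]), 'moment': array([-0.0132672 , -0.00796739,  0.00750038]), 'opening': 0.9980134488619733} 18.8
top {'intrinsics': array([[535.73880576,   0.        , 266.59176439],
       [  0.        , 535.73880576, 206.49448789],
       [  0.        ,   0.        ,   1.        ]]), 'R': array([[-0.02824991, -0.99945711, -0.01695367],
       [-0.99473783,  0.02977938, -0.09802982],
       [ 0.09848147,  0.01409512, -0.99503906]]), 't': array([  43.26687766,  534.12400313, 1329.90661011])}
side {'intrinsics': array([[389.66767358,   0.        , 283.58960586],
       [  0.        , 389.66767358, 217.88489173],
       [  0.        ,   0.        ,   1.        ]]), 'R': array([[-0.80048021, -0.59897488, -0.02145967],
       [-0.31225367,  0.44732765, -0.83809046],
       [ 0.51159464, -0.66417397, -0.54510904]]), 't': array([458.83163659, 257.70840596, 620.20254727])}
```

View pics/top0.png

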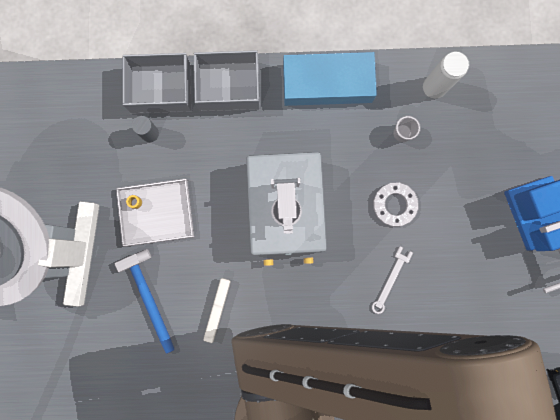

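View pics/side0.png

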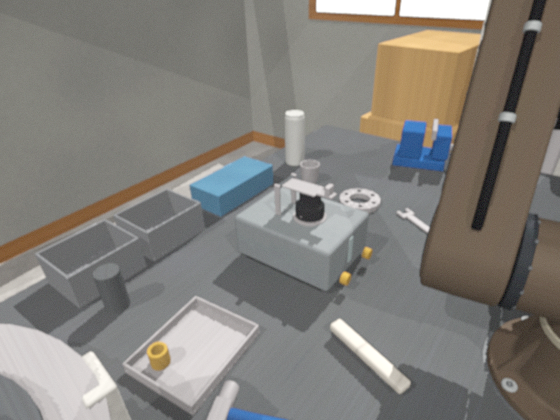

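The tank is ahead at about (287,205) px in the top view, with its hinge posts at (286,182) and the rib at about (288,226). The tray is at about (155,213) with the coupling at (133,201). I'll enlarge the tank and tray, and fit their outlines.

```bash
cat > h.py <<'E'
import numpy as np, cv2
from cell import readout, eyes, env
def ray(n,uv,z,m=None):
    m=m or eyes.camera_model(n); R,t=m["R"],m["t"]; c=-R.T@t
    d=R.T@np.linalg.inv(m["intrinsics"])@np.array([uv[0],uv[1],1.]); return c+d*(z-c[2])/d[2]
def proj(n,X,m=None):
    m=m or eyes.camera_model(n); p=m["intrinsics"]@(m["R"]@np.asarray(X,float)+m["t"]); return p[:2]/p[2]
def st():
    s=readout.state(); print("t %.2f"%s["t"],"pos",s["eef_pos"].round(1),"rot",s["tcp_rot"].round(3),"F",s["ft_force"].round(1),"M",s["moment"].round(2),"op %.3f"%s["opening"],"j",s["joints"].round(2))
E
python3 - <<'E'
from h import *
im=cv2.imread("pics/top0.png")
c=im[145:275,235:335]; a=cv2.resize(c,None,fx=4.4,fy=4.4,interpolation=cv2.INTER_CUBIC)
b=cv2.resize(im[170:260,105:200],None,fx=3.5,fy=3.5,interpolation=cv2.INTER_CUBIC)
o=np.zeros((max(a.shape[0],b.shape[0]),a.shape[1]+b.shape[1],3),np.uint8); o[:a.shape[0],:a.shape[1]]=a; o[:b.shape[0],a.shape[1]:]=b
cv2.imwrite("pics/crop.png",o)
hsv=cv2.cvtColor(im,cv2.COLOR_BGR2HSV)
for nm,(x0,y0,x1,y1),lo in(("tank",(235,145,335,275),120),("tray",(105,170,200,260),120)):
    g=cv2.cvtColor(im,cv2.COLOR_BGR2GRAY)[y0:y1,x0:x1]
    m=(g>lo).astype(np.uint8); cs,_=cv2.findContours(m,cv2.RETR_EXTERNAL,cv2.CHAIN_APPROX_NONE)
    k=max(cs,key=cv2.contourArea)+np.array([x0,y0]); r=cv2.minAreaRect(k); print(nm,r,cv2.boxPoints(r).round(1).tolist())
    q=cv2.approxPolyDP(k,5,True)[:,0]; z=110 if nm=="tank" else 22
    for p in q: print(p,ray("top",p,z).round(1))
m=cv2.inRange(hsv[170:260,105:200],(15,120,80),(30,255,255)); ys,xs=np.nonzero(m); p=(xs.mean()+105,ys.mean()+170); print("coup",p,ray("top",p,25).round(1))
E
```

```text
tank ((284.5, 209.5), (129.0, 99.0), 90.0) [[235.0, 145.0], [334.0, 145.0], [334.0, 274.0], [235.0, 274.0]]
[235 145] [677.7  98.3 110. ]
[235 165] [629.   99.4 110. ]
[247 164] [630.6  70.6 110. ]
[251 253] [417.9  66.4 110. ]
[326 252] [ 415.2 -110.1  110. ]
[266 259] [402.9  31.4 110. ]
[252 269] [380.4  65.  110. ]
[249 261] [399.3  71.6 110. ]
[235 262] [397.9 104.6 110. ]
[235 274] [369.9 105.2 110. ]
[334 274] [ 363.4 -126.8  110. ]
[334 145] [ 670.2 -139.2  110. ]
tray ((152.0, 214.49996948242188), (93.99998474121094, 88.99998474121094), -0.0) [[105.0, 259.0], [105.0, 170.0], [199.0, 170.0], [199.0, 259.0]]
[105 170] [642.3 440.5  22. ]
[109 219] [515.6 430.   22. ]
[110 191] [587.5 427.5  22. ]
[117 191] [586.9 409.5  22. ]
[122 244] [451.1 396.9  22. ]
[134 246] [445.2 366.4  22. ]
[108 249] [439.5 432.5  22. ]
[105 259] [414.5 440.1  22. ]
[146 242] [454.4 335.8  22. ]
[155 243] [451.2 312.9  22. ]
[152 256] [418.6 320.8  22. ]
[145 249] [436.8 338.5  22. ]
[122 259] [413.2 397.   22. ]
[199 259] [407.7 201.9  22. ]
[199 170] [634.8 198.3  22. ]
coup (np.float64(133.47619047619048), np.float64(201.27777777777777)) [558.8 366.5  25. ]
```

View pics/crop.png

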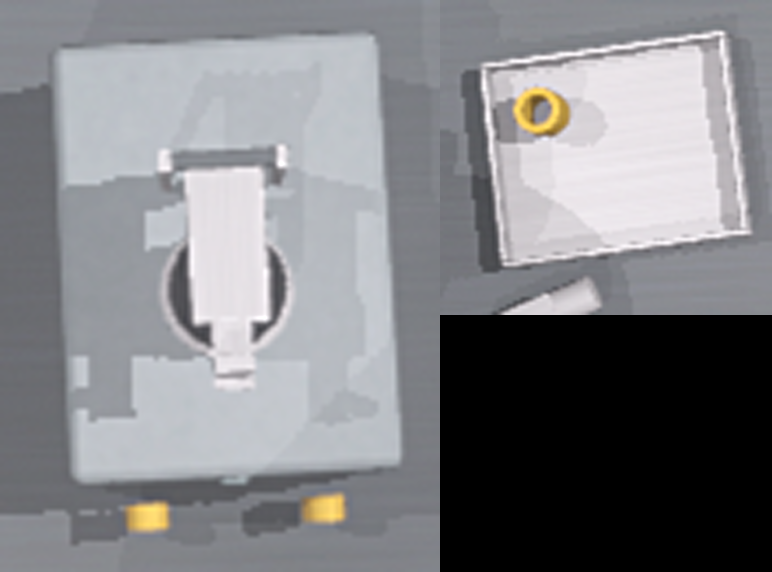

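Run:
```python
from h import *
def fit(px,z,L,W,off):
    P=np.array([ray("top",p,z)[:2] for p in px]) # order: (+x,+y),(+x,-y),(-x,-y),(-x,+y)
    Q=np.array([[L/2,W/2],[L/2,-W/2],[-L/2,-W/2],[-L/2,W/2]])+off
    p,q=P-P.mean(0),Q-Q.mean(0); a=np.arctan2((q[:,0]*p[:,1]-q[:,1]*p[:,0]).sum(),(q*p).sum())
    R=np.array([[np.cos(a),-np.sin(a)],[np.sin(a),np.cos(a)]]); t=P.mean(0)-R@Q.mean(0)
    print("yaw %.4f org"%a,t.round(1),"res",(P-(Q@R.T+t)).round(1).tolist()); return R,t,a
R,t,a=fit([(248,155.7),(320.5,153.2),(325.9,250.2),(252,254)],110,240,180,np.array([20,0]))
for n,x,y,z in(("hinge",62,0,176),("posts",62,30,180),("posts",62,-30,180),("rib",-44,0,186),("ribtopfront",-49,0,196),("riptopback",-39,0,196),("neck",0,0,116)):
    X=np.r_[R@[x,y]+t,z]; print(n,X.round(1),"top px",proj("top",X).round(1),"crop",((proj("top",X)-[235,145])*4.4).round(0),"side",proj("side",X).round(1))
T=fit([(117,188.9),(185.6,179.4),(193.6,236.3),(123.6,246)],22,150,180,np.zeros(2))
print("tray place",T[0]@[0,-35]+T[1], "coup in tray",T[0].T@(np.array([558.8,366.5])-T[1]))
for p in((272.5,180.9),(299.1,179.8)): print(ray("top",p,180))
```

```text
yaw 0.0149 org [514.2 -21.4] res [[-2.2, -3.0], [-4.3, 3.1], [3.9, 2.9], [2.6, -3.0]]
hinge [576.2 -20.5 176. ] top px [286.3 181.3] crop [226. 160.] side [286.4 181. ]
posts [575.8   9.5 180. ] top px [273.  181.7] crop [167. 161.] side [278.  184.9]
posts [576.7 -50.5 180. ] top px [299.6 180.5] crop [284. 156.] side [294.4 174. ]
rib [470.2 -22.1 186. ] top px [288.6 227.9] crop [236. 365.] side [329.7 190.3]
ribtopfront [465.2 -22.1 196. ] top px [288.8 229.9] crop [237. 373.] side [332.2 186.5]
riptopback [475.2 -22.  196. ] top px [288.6 225.3] crop [236. 353.] side [327.8 185.1]
neck [514.2 -21.4 116. ] top px [287. 211.] crop [229. 290.] side [310.5 213.4]
yaw 0.1128 org [528.8 312.5] res [[-0.8, -0.9], [-1.9, 1.5], [1.0, 0.1], [1.8, -0.7]]
tray place [532.70498173 277.7625022 ] coup in tray [35.91485485 50.2374137 ]
[577.53583765  10.58548902 180.        ]
[578.19439112 -49.3881257  180.        ]
```

Tank: origin about (515,−21), yaw 0.015, and the hinge posts agree to within 2 mm. Tray: centre (529,312), yaw 0.113, with the coupling at tray (+36,+50), as described. I'll move above the rib.

```bash
cat >> h.py <<'E'
def go(x,y,z,yaw=None):
    "print tool-frame shift to put the TCP at x,y,z (world), and the twist to yaw"
    from scipy.spatial.transform import Rotation as Ro
    s=readout.state(); R=Ro.from_euler("xyz",s["tcp_rot"]).as_matrix()
    tw=None if yaw is None else round(float(-np.degrees(yaw-s["tcp_rot"][2])),1)
    print("dp",(R.T@(np.array([x,y,z])-s["eef_pos"])).round(1),"twist",tw)
E
python3 -m jog '{"dp":[[220,-240,-60],[220,-240,-60],[220,-240,-60],[220,-240,-60],[220,-240,-60],[220,-240,-60],[220,-240,-60],[220,-240,-60]],"twist":[0,0,0,0,0,0,0,0],"claw":[-1,-1,-1,-1,-1,-1,-1,-1]}'
python3 -c "
from h import *
st(); go(440,-21,300,0.015)"
```

```text
t: 0.77
eef_pos: [311.3, -314.1, 274.9]
tcp_rot: [-3.141, 0.0, 0.258]
ft_force: [1.4, -0.6, 0.2]
opening: 0.999
t 0.77 pos [ 311.3 -314.1  274.9] rot [-3.141  0.     0.258] F [ 1.4 -0.6  0.2] M [-0.02 -0.02  0.04] op 0.999 j [-0.94  0.16  1.89  0.    1.09  0.37]
dp [ 199.1 -250.6  -25.1] twist 13.9
```

```bash
python3 -m jog '{"dp":[[199,-250,-25],[199,-250,-25],[199,-250,-25],[199,-250,-25],[199,-250,-25],[199,-250,-25],[199,-250,-25],[199,-250,-25]],"twist":[14,14,14,14,14,14,14,14],"claw":[-0.3,-0.3,-0.3,-0.3,-0.3,-0.3,-0.3,-0.3]}'
python3 -c "
from h import *
m=eyes.camera_model('wrist'); im=eyes.read_camera('wrist'); cv2.imwrite('pics/w1.png',im[...,::-1]); np.save('w1.npy',m,allow_pickle=True)
st(); go(468,-22,170,0.015); print(m)
for X in ([470,-22,186],[465,-32,196],[465,-12,196],[475,-32,196],[475,-12,196],[578,10,180],[578,-50,180]): print(X,proj('wrist',X,m).round(1))"
```

```text
t: 1.43
eef_pos: [439.8, -21.5, 299.8]
tcp_rot: [3.141, -0.0, 0.014]
ft_force: [0.5, -1.2, -0.2]
opening: 0.651
t 1.48 pos [441.9 -16.7 300.3] rot [-3.14e+00 -2.00e-03  1.70e-02] F [-1.2  3.3 -2.1] M [ 0.12  0.09 -0.04] op 0.654 j [-0.19  0.13  1.85  0.    1.15  1.36]
dp [ 25.8   6.  130.4] twist 0.1
{'intrinsics': array([[313.68537386,   0.        , 280.687756  ],
       [  0.        , 313.68537386, 209.17864272],
       [  0.        ,   0.        ,   1.        ]]), 'R': array([[ 1.36896405e-02, -9.99906153e-01,  5.27295463e-04],
       [-9.63303622e-01, -1.30471385e-02,  2.68096819e-01],
       [-2.68064779e-01, -4.17809470e-03, -9.63391830e-01]]), 't': array([-27.62927343, 370.16419712, 591.30871836])}
[470, -22, 186] [281.7 173.6]
[465, -32, 196] [292.9 181.2]
[465, -12, 196] [270.3 180.9]
[475, -32, 196] [293.2 169.9]
[475, -12, 196] [270.4 169.6]
[578, 10, 180] [245.3  43.9]
[578, -50, 180] [316.9  45. ]
```

View pics/w1.png

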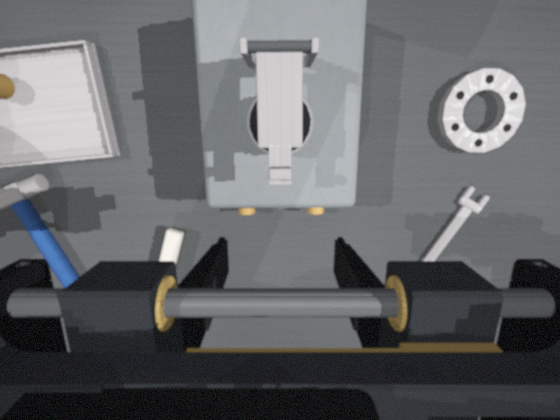

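The wrist view shows the rib at (281,175) and the posts at (245,43) and (316,43), which match the projected points to within 2 px. I'll descend onto the rib.

```bash
python3 -m jog '{"dp":[[26,5,80],[26,5,80],[26,5,80],[26,5,110],[26,5,120],[26,5,133],[26,5,133],[26,5,133]],"twist":[0,0,0,0,0,0,0,0],"claw":[-0.3,-0.3,-0.3,-0.3,-0.3,-0.3,-0.3,-0.3]}'
python3 -c "
from h import *
st(); go(468,-21.5,167,0.015)"
```

```text
t: 2.15
eef_pos: [465.6, -28.7, 167.7]
tcp_rot: [3.142, 0.0, 0.013]
ft_force: [0.5, -0.1, -0.2]
opening: 0.649
t 2.15 pos [465.6 -28.7 167.7] rot [3.142 0.    0.013] F [ 0.5 -0.1 -0.2] M [0.02 0.03 0.01] op 0.649 j [-0.2   0.33  1.99 -0.    0.82  1.35]
dp [ 2.5 -7.1  0.7] twist -0.1
```

```bash
python3 -m jog '{"dp":[[2.5,-7,0],[2.5,-7,0],[2.5,-7,0],[2.5,-7,0],[2.5,-7,0],[2.5,-7,0],[2.5,-7,0],[2.5,-7,0]],"twist":[0,0,0,0,0,0,0,0],"claw":[-0.3,-0.3,0.6,0.6,0.6,0.6,0.6,0.6]}'
python3 -c "
from h import *
st(); cv2.imwrite('pics/w2.png',eyes.read_camera('wrist')[...,::-1])
h=np.array([577,176.]); 
r=np.array([468,167+18.8])-h
for th in (.2,.4,.6,.8,1,1.2,1.4,1.6,1.8,2,2.1,2.2,2.3,2.4,2.45,2.5,2.55):
    c,s=np.cos(th),np.sin(th); v=np.array([r[0]*c+r[1]*s,-r[0]*s+r[1]*c]); print(th,(v-r).round(0))"
```

```text
t: 2.82
eef_pos: [468.0, -21.4, 166.6]
tcp_rot: [3.142, 0.0, 0.013]
ft_force: [-0.7, 0.2, 0.4]
opening: 0.285
t 2.82 pos [468.  -21.4 166.6] rot [3.142 0.    0.013] F [-0.7  0.2  0.4] M [ 0.01 -0.    0.03] op 0.285 j [-0.19  0.34  1.99 -0.    0.82  1.37]
0.2 [ 4. 21.]
0.4 [12. 42.]
0.6 [25. 60.]
0.8 [40. 75.]
1 [58. 87.]
1.2 [79. 95.]
1.4 [100.  99.]
1.6 [122.  99.]
1.8 [143.  94.]
2 [163.  85.]
2.1 [172.  79.]
2.2 [181.  73.]
2.3 [189.  65.]
2.4 [196.  57.]
2.45 [199.  52.]
2.5 [202.  48.]
2.55 [205.  43.]
```

```bash
python3 -m jog '{"dp":[[0,0,0],[0,0,0],[0,0,0],[0,0,0],[1,0,-5],[2,0,-10],[3,0,-15],[4,0,-21]],"twist":[0,0,0,0,0,0,0,0],"claw":[1,1,1,1,1,1,1,1]}'
python3 -c "
from h import *
st()"
```

```text
t: 3.53
eef_pos: [471.9, -20.4, 187.2]
tcp_rot: [-3.14, 0.001, 0.013]
ft_force: [4.6, 8.3, -5.9]
opening: 0.204
t 3.53 pos [471.9 -20.4 187.2] rot [-3.14e+00  1.00e-03  1.30e-02] F [ 4.6  8.3 -5.9] M [ 1.35 -0.5   0.12] op 0.204 j [-0.18  0.31  1.95  0.    0.88  1.37]
```

```bash
python3 -m jog '{"dp":[[4,-1,-10.5],[8,-1,-21],[14,-1,-30],[21,-1,-39],[28,-1,-47],[36,-1,-54],[45,-1,-60],[54,-1,-66]],"twist":[0,0,0,0,0,0,0,0],"claw":[1,1,1,1,1,1,1,1]}'
python3 -c "
from h import *
st()"
```

```text
t: 4.2
eef_pos: [525.4, -19.2, 253.0]
tcp_rot: [-3.141, 0.003, 0.014]
ft_force: [1.4, 3.1, -8.8]
opening: 0.208
t 4.20 pos [525.4 -19.2 253. ] rot [-3.141e+00  3.000e-03  1.400e-02] F [ 1.4  3.1 -8.8] M [0.29 0.23 0.11] op 0.208 j [-0.16  0.31  1.75  0.    1.09  1.39]
```

```bash
python3 -m jog '{"dp":[[10,0,-4.5],[21,0,-8],[31,0,-10.5],[42,0,-12],[53,0,-12.5],[64,0,-12],[74,0,-10],[85,0,-7]],"twist":[0,0,0,0,0,0,0,0],"claw":[1,1,1,1,1,1,1,1]}'
python3 -c "
from h import *
st()"
```

```text
t: 4.87
eef_pos: [611.3, -17.5, 261.1]
tcp_rot: [-3.14, 0.0, 0.014]
ft_force: [-2.3, 5.6, 4.9]
opening: 0.209
t 4.87 pos [611.3 -17.5 261.1] rot [-3.14   0.     0.014] F [-2.3  5.6  4.9] M [1.04 0.55 0.03] op 0.209 j [-0.14  0.43  1.53  0.    1.18  1.42]
```

```bash
python3 -m jog '{"dp":[[10,-0.5,4],[20,-1,9],[29,-1,15],[38,-1,21],[46,-1,29],[53,-1,37],[56,-1,42],[59,-1,46]],"twist":[0,0,0,0,0,0,0,0],"claw":[1,1,1,1,1,1,1,1]}'
python3 -c "
from h import *
st()"
```

```text
t: 5.53
eef_pos: [671.5, -16.2, 215.2]
tcp_rot: [-3.141, -0.003, 0.014]
ft_force: [4.0, 3.2, 6.9]
opening: 0.211
t 5.53 pos [671.5 -16.2 215.2] rot [-3.141e+00 -3.000e-03  1.400e-02] F [4.  3.2 6.9] M [ 0.54 -0.25 -0.  ] op 0.211 j [-0.12  0.56  1.44  0.    1.15  1.43]
```

```bash
python3 -m jog '{"dp":[[0,0,0],[0,0,0],[0,0,0],[0,0,0],[0,0,-15],[0,0,-40],[0,0,-75],[0,0,-110]],"twist":[0,0,0,0,0,0,0,0],"claw":[-0.3,-0.3,-0.3,-0.3,-0.3,-0.3,-0.3,-0.3]}'
python3 -c "
from h import *
st(); go(440,-21,325,0.015)"
```

```text
t: 6.2
eef_pos: [669.4, -16.7, 325.5]
tcp_rot: [-3.142, 0.002, 0.013]
ft_force: [0.8, 0.4, -0.0]
opening: 0.643
t 6.20 pos [669.4 -16.7 325.5] rot [-3.142e+00  2.000e-03  1.300e-02] F [ 0.8  0.4 -0. ] M [ 0.04  0.03 -0.04] op 0.643 j [-0.12  0.48  1.28 -0.    1.38  1.43]
dp [-229.5    1.3    0.9] twist -0.1
```

```bash
python3 -m jog '{"dp":[[-231,1,0],[-231,1,0],[-231,1,0],[-231,1,0],[-231,1,0],[-231,1,0],[-231,1,20],[-231,1,20]],"twist":[0,0,0,0,0,0,0,0],"claw":[-0.3,-0.3,-0.3,-0.3,-0.3,-0.3,-0.3,-0.3]}'
python3 -m jog '{"dp":[[0,0,0],[0,0,0]],"twist":[0,0],"claw":[-0.3,-0.3]}'
python3 -c "
from h import *
m=eyes.camera_model('wrist'); im=eyes.read_camera('wrist'); np.save('w3.npy',m,allow_pickle=True)
st()
cv2.imwrite('pics/w3.png',cv2.resize(im[20:230,180:390,::-1],None,fx=2.8,fy=2.8,interpolation=cv2.INTER_CUBIC)); cv2.imwrite('pics/w3f.png',im[...,::-1])
for X in ([514,-21,168],[516,-20,144],[577,10,180],[577,-50,180]): p=proj('wrist',X,m); print(X,p.round(1),((p-[180,20])*2.8).round(0))"
```

```text
t: 6.87
eef_pos: [437.1, -20.6, 303.5]
tcp_rot: [-3.141, 0.001, 0.013]
ft_force: [-0.1, 0.2, -1.2]
opening: 0.647
t: 7.03
eef_pos: [439.7, -20.8, 305.1]
tcp_rot: [3.141, -0.0, 0.013]
ft_force: [0.6, 0.6, 0.8]
opening: 0.651
t 7.08 pos [439.8 -20.8 305.1] rot [ 3.141 -0.     0.014] F [-0.9 -0.4  0.7] M [ 0.04 -0.04 -0.04] op 0.651 j [-0.2   0.13  1.85 -0.    1.16  1.36]
[514, -21, 168] [281.9 123.4] [285. 290.]
[516, -20, 144] [280.8 121.3] [282. 284.]
[577, 10, 180] [246.7  46.6] [187.  75.]
[577, -50, 180] [316.9  47.7] [383.  77.]
```

View pics/w3.png

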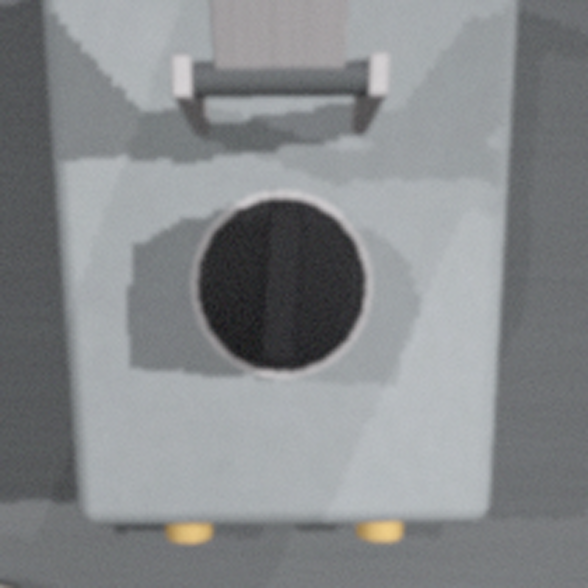

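The tab is back and the cap is exposed. The cap circle is at crop (282,285), so its axis is about (516,−20), and the bar runs roughly along x. I'll measure the bar's angle and the circle centre numerically.

Run:
```python
from h import *
m=np.load('w3.npy',allow_pickle=True).item(); im=cv2.imread('pics/w3f.png'); g=cv2.GaussianBlur(im,(3,3),0).max(2)
k=(g<75).astype(np.uint8); k[:80]=0;k[165:]=0;k[:,:240]=0;k[:,320:]=0
n,l,s,c=cv2.connectedComponentsWithStats(k); i=1+np.argmax(s[1:,4]); cs,_=cv2.findContours((l==i).astype(np.uint8),0,cv2.CHAIN_APPROX_NONE)
e=cv2.fitEllipse(cs[0]); print("body",e,ray('wrist',e[0],144,m).round(1))
er=cv2.erode((l==i).astype(np.uint8),np.ones((3,3)),iterations=2)
v=g[er>0]; th,_=cv2.threshold(v.reshape(-1,1),0,255,cv2.THRESH_OTSU); print("otsu",th,np.percentile(v,[5,50,95]))
b=((g>th)&(er>0)).astype(np.uint8); n,l,s,c=cv2.connectedComponentsWithStats(b); i=1+np.argmax(s[1:,4])
ys,xs=np.nonzero(l==i); P=np.array([ray('wrist',(x,y),168,m)[:2] for x,y in zip(xs,ys)])
vx,vy,x0,y0=cv2.fitLine(P.astype(np.float32),cv2.DIST_L2,0,.01,.01).ravel(); print("bar",len(P),x0,y0,"ang",np.arctan(vy/vx)); u=(P-[x0,y0])@[vx,vy]; w=(P-[x0,y0])@[-vy,vx]; print(np.ptp(u),np.ptp(w), np.mean([u.max(),u.min()]))
for z,p in((180,(183/2.8+180,77/2.8+20)),(180,(379/2.8+180,74/2.8+20))): print(ray('wrist',p,z,m))
```

```text
body ((279.8736267089844, 121.4185791015625), (56.68922424316406, 58.42695999145508), 0.27337267994880676) [515.8 -19.1 144. ]
otsu 47.0 [37. 48. 55.]
bar 1134 519.0395 -26.45459 ang -0.051560126
48.25931709361578 39.125865910770585 -3.3957593636326795
[576.29539396  11.1977835  180.        ]
[577.94441112 -48.67215949 180.        ]
```

Run:
```python
from h import *
m=np.load('w3.npy',allow_pickle=True).item(); g=cv2.imread('pics/w3f.png').astype(np.float32).mean(2)
g=cv2.blur(g,(3,9)); k=np.r_[-np.ones(4),np.ones(12),-np.ones(4)]; k[k>0]/=12; k[k<0]/=8
C=[]
for y in range(98,148,4):
    r=[(k*g[y,x-10:x+10]).sum() for x in range(270,294)]; j=int(np.argmax(r)); p=np.polyfit([-1,0,1],r[j-1:j+2],2) if 0<j<23 else [1,0,0]; x=270+j-p[1]/2/p[0]-.5; C.append(ray('wrist',(x,y),168,m)[:2]); print(y,round(x,1),round(max(r),1),C[-1].round(1))
C=np.array(C); print(np.polyfit(C[:,0]-516,C[:,1],1))
go(516,-19.5,156-18.8+60,0)
```

```text
98 280.8 2.2 [536.7 -19.6]
102 281.3 5.9 [533.2 -20.2]
106 281.2 6.7 [529.7 -20.2]
110 281.0 6.8 [526.1 -20.1]
114 280.8 7.2 [522.5 -19.8]
118 280.6 7.6 [518.9 -19.7]
122 280.3 7.8 [515.3 -19.5]
126 280.0 8.4 [511.6 -19.2]
130 279.8 8.8 [507.9 -19.1]
134 279.6 9.2 [504.2 -19. ]
138 279.0 9.0 [500.5 -18.5]
142 278.8 9.9 [496.7 -18.3]
146 279.2 4.6 [493.  -18.7]
[ -0.04035174 -19.42511203]
dp [ 76.1  -0.3 107.9] twist 0.8
```

The bar centre is at (516,−19.4), yaw −0.04, and the cap body centre agrees within 0.5 mm. I'll descend with the tips at z≈149, 5 mm above the body shoulder, and grip.

```bash
python3 -m jog '{"dp":[[76,-0.5,40],[76,-0.5,80],[76,-0.5,108],[76,-0.5,125],[76,-0.5,140],[76,-0.5,150],[76,-0.5,154],[76,-0.5,154]],"twist":[3,3,3,3,3,3,3,3],"claw":[-0.3,-0.3,-0.3,-0.3,-0.3,-0.3,-0.3,-0.3]}'
python3 -m jog '{"dp":[[0,0,0],[0,0,0]],"twist":[0,0],"claw":[-0.3,-0.3]}'
python3 -c "
from h import *
st(); go(516,-19.4,149,-.041)"
```

```text
t: 7.75
eef_pos: [515.3, -19.2, 150.5]
tcp_rot: [3.142, 0.0, -0.039]
ft_force: [0.8, 0.4, 0.8]
opening: 0.65
t: 7.92
eef_pos: [515.6, -19.3, 151.9]
tcp_rot: [3.141, -0.002, -0.039]
ft_force: [0.4, -0.1, 0.1]
opening: 0.648
t 7.92 pos [515.6 -19.3 151.9] rot [ 3.141e+00 -2.000e-03 -3.900e-02] F [ 0.4 -0.1  0.1] M [ 0.   -0.01  0.04] op 0.648 j [-0.17  0.42  1.9  -0.    0.83  1.44]
dp [0.4 0.1 2.9] twist 0.1
```

```bash
python3 -m jog '{"dp":[[0.4,0,2],[0.4,0,2],[0.4,0,2],[0.4,0,2],[0.4,0,2],[0.4,0,2],[0.4,0,2],[0.4,0,2]],"twist":[0,0,0,0,0,0,0,0],"claw":[0.5,0.7,0.7,0.8,0.8,1,1,1]}'
python3 -m jog '{"dp":[[0,0,0],[0,0,0],[0,0,0],[0,0,0]],"twist":[0,0,0,0],"claw":[1,1,1,1]}'
python3 -c "
from h import *
st()"
```

```text
t: 8.58
eef_pos: [515.4, -19.2, 148.6]
tcp_rot: [3.142, -0.0, -0.039]
ft_force: [0.3, 0.6, 0.2]
opening: 0.142
t: 8.92
eef_pos: [515.4, -19.2, 148.6]
tcp_rot: [3.141, -0.0, -0.039]
ft_force: [-0.3, -0.4, 0.9]
opening: 0.128
t 8.92 pos [515.4 -19.2 148.6] rot [ 3.141 -0.    -0.039] F [-0.3 -0.4  0.9] M [-0.02  0.02 -0.05] op 0.128 j [-0.17  0.42  1.9  -0.    0.82  1.44]
```

Gripped at 12.2 mm (the bar is 12 mm wide) with almost no load. I'll add a slight upward bias and start turning.

```bash
python3 -m jog '{"dp":[[0,0,-0.7],[0,0,-0.7],[0,0,-0.7]],"twist":[0,0,0],"claw":[1,1,1]}'
python3 -c "
from h import *
st()"
python3 -m jog '{"dp":[[0,0,0],[0,0,0],[0,0,0],[0,0,0],[0,0,0]],"twist":[-2,-4,-6,-6,-6],"claw":[1,1,1,1,1]}'
python3 -c "
from h import *
st()"
```

```text
t: 9.17
eef_pos: [515.4, -19.2, 148.9]
tcp_rot: [-3.142, 0.001, -0.039]
ft_force: [2.5, -0.3, -8.8]
opening: 0.127
t 9.17 pos [515.4 -19.2 148.9] rot [-3.142e+00  1.000e-03 -3.900e-02] F [ 2.5 -0.3 -8.8] M [-0.08 -0.45 -0.04] op 0.127 j [-0.17  0.42  1.9  -0.    0.82  1.44]
t: 9.58
eef_pos: [514.9, -19.1, 148.9]
tcp_rot: [-3.141, 0.002, 0.065]
ft_force: [-0.1, -0.7, -9.0]
opening: 0.124
t 9.58 pos [514.9 -19.1 148.9] rot [-3.141e+00  2.000e-03  6.500e-02] F [-0.1 -0.7 -9. ] M [-0.01  0.09  0.07] op 0.124 j [-0.17  0.42  1.9  -0.    0.82  1.34]
```

```bash
cat > ok.py <<'E'
from h import *
s=readout.state(); f=s["ft_force"]; import sys
print("  t %.2f z %.2f yaw %.3f xy"%(s["t"],s["eef_pos"][2],s["tcp_rot"][2]),s["eef_pos"][:2].round(1),"F",f.round(1),"M",s["moment"].round(2))
sys.exit(0 if -14<f[2]<-6 and np.hypot(*f[:2])<8 and abs(s["moment"][2])<.6 else 1)
E
J(){ :; }
python3 -m jog '{"dp":[[0,0,0],[0,0,0],[0,0,0]],"twist":[-2,-4,-4],"claw":[1,1,1]}' >/dev/null && python3 ok.py &&
python3 -m jog '{"dp":[[0,0,0],[0,0,0],[0,0,0]],"twist":[-2,-4,-4],"claw":[1,1,1]}' >/dev/null && python3 ok.py &&
python3 -m jog '{"dp":[[0,0,0],[0,0,0],[0,0,0]],"twist":[-2,-4,-4],"claw":[1,1,1]}' >/dev/null && python3 ok.py &&
python3 -m jog '{"dp":[[0,0,0],[0,0,0],[0,0,0]],"twist":[-2,-4,-4],"claw":[1,1,1]}' >/dev/null && python3 ok.py
```

```text
t 9.83 z 148.90 yaw 0.136 xy [514.9 -19.1] F [ -0.8  -0.6 -10.2] M [0.06 0.12 0.1 ]
  t 10.08 z 148.94 yaw 0.205 xy [515.  -19.1] F [ -1.5   0.  -10.7] M [0.06 0.22 0.04]
  t 10.33 z 148.95 yaw 0.274 xy [515.1 -19.1] F [ -0.5   0.3 -12.1] M [0.12 0.13 0.07]
  t 10.58 z 148.96 yaw 0.344 xy [515.1 -19.2] F [ -0.2   0.6 -13.4] M [0.13 0.08 0.12]
```

```bash
python3 -m jog '{"dp":[[0,0,0.2],[0,0,0.2],[0,0,0.2]],"twist":[-2,-4,-4],"claw":[1,1,1]}' >/dev/null && python3 ok.py &&
python3 -m jog '{"dp":[[0,0,0],[0,0,0],[0,0,0]],"twist":[-2,-4,-4],"claw":[1,1,1]}' >/dev/null && python3 ok.py &&
python3 -m jog '{"dp":[[0,0,0],[0,0,0],[0,0,0]],"twist":[-2,-4,-4],"claw":[1,1,1]}' >/dev/null && python3 ok.py &&
python3 -m jog '{"dp":[[0,0,0],[0,0,0],[0,0,0]],"twist":[-2,-4,-4],"claw":[1,1,1]}' >/dev/null && python3 ok.py
```

```text
t 10.83 z 148.94 yaw 0.414 xy [515.2 -19.2] F [ -0.2   0.3 -12.3] M [0.14 0.12 0.14]
  t 11.08 z 148.98 yaw 0.483 xy [515.3 -19.2] F [ -1.6   0.6 -12.9] M [0.19 0.08 0.14]
  t 11.33 z 148.98 yaw 0.553 xy [515.3 -19.2] F [  0.7   1.4 -13.7] M [0.13 0.06 0.06]
  t 11.58 z 148.98 yaw 0.623 xy [515.4 -19.2] F [ -1.    1.8 -14.1] M [ 0.15 -0.03  0.11]
```

```bash
python3 -m jog '{"dp":[[0,0,0.4],[0,0,0.4],[0,0,0.4]],"twist":[-2,-4,-4],"claw":[1,1,1]}' >/dev/null && python3 ok.py &&
python3 -m jog '{"dp":[[0,0,0.1],[0,0,0.1],[0,0,0.1]],"twist":[-2,-4,-4],"claw":[1,1,1]}' >/dev/null && python3 ok.py &&
python3 -m jog '{"dp":[[0,0,0],[0,0,0],[0,0,0]],"twist":[-2,-4,-4],"claw":[1,1,1]}' >/dev/null && python3 ok.py &&
python3 -m jog '{"dp":[[0,0,0],[0,0,0],[0,0,0]],"twist":[-2,-4,-4],"claw":[1,1,1]}' >/dev/null && python3 ok.py
```

```text
t 11.83 z 148.90 yaw 0.693 xy [515.6 -19.2] F [-0.9  0.3 -9.9] M [0.19 0.12 0.05]
  t 12.08 z 148.86 yaw 0.762 xy [515.6 -19.3] F [ 0.3  0.8 -9. ] M [0.18 0.09 0.07]
  t 12.33 z 148.96 yaw 0.832 xy [515.8 -19.2] F [ 0.1  2.1 -6.7] M [0.22 0.02 0.14]
  t 12.58 z 149.30 yaw 0.902 xy [516.  -19.3] F [-0.8 -0.1 -1.7] M [0.04 0.11 0.07]
```

The cap gave: force fell from 9 to 1.7 N and z rose 0.4 mm, at about 0.94 rad of turn. I'll turn a touch further towards mid-gap and try a gentle 1.5 mm lift.

```bash
python3 -m jog '{"dp":[[0,0,0],[0,0,0],[0,0,-0.5],[0,0,-0.5]],"twist":[-2,-3,-3,-3],"claw":[1,1,1,1]}' >/dev/null ; python3 ok.py
python3 -m jog '{"dp":[[0,0,-0.5],[0,0,-0.5],[0,0,-0.5]],"twist":[0,0,0],"claw":[1,1,1]}' >/dev/null ; python3 ok.py
```

```text
t 12.92 z 149.71 yaw 0.954 xy [516.1 -19.4] F [ 1.5 -0.   0.8] M [ 0.03 -0.28  0.  ]
  t 13.17 z 149.78 yaw 0.955 xy [515.8 -19.3] F [ 1.6 -0.7  1.4] M [-0.12 -0.37 -0.02]
```

```bash
python3 -m jog '{"dp":[[0,0,-1],[0,0,-1],[0,0,-1]],"twist":[0,0,0],"claw":[1,1,1]}' >/dev/null ; python3 ok.py
python3 -m jog '{"dp":[[0,0,-1],[0,0,-1],[0,0,-1]],"twist":[0,0,0],"claw":[1,1,1]}' >/dev/null ; python3 ok.py
```

```text
t 13.42 z 150.50 yaw 0.956 xy [515.4 -19.2] F [ 2.2 -0.7 -2.1] M [-0.22 -0.45  0.06]
  t 13.67 z 151.29 yaw 0.956 xy [515.2 -19.2] F [ 2.8 -1.2 -7.6] M [-0.1  -0.47  0.2 ]
```

```bash
python3 -m jog '{"dp":[[0,0,0],[0,0,0],[0,0,0]],"twist":[-1,-2,-2],"claw":[1,1,1]}' >/dev/null ; python3 ok.py
python3 -m jog '{"dp":[[0,0,-0.7],[0,0,-0.7],[0,0,-0.7]],"twist":[0,0,0],"claw":[1,1,1]}' >/dev/null ; python3 ok.py
```

```text
t 13.92 z 151.76 yaw 0.992 xy [515.2 -19.1] F [-0.1  0.4 -2.7] M [ 0.1  -0.1   0.12]
  t 14.17 z 152.47 yaw 0.991 xy [515.3 -19.1] F [-1.   1.3 -1.6] M [0.23 0.12 0.14]
```

```bash
python3 -m jog '{"dp":[[0,0,-0.5],[0,0,-1],[0,0,-1.5],[0,0,-1.5]],"twist":[-1,-1,-1,-1],"claw":[1,1,1,1]}' >/dev/null ; python3 ok.py
python3 -m jog '{"dp":[[0,0,-0.5],[0,0,-1],[0,0,-1.5],[0,0,-1.5]],"twist":[0,0,0,0],"claw":[1,1,1,1]}' >/dev/null ; python3 ok.py
```

```text
t 14.50 z 154.00 yaw 1.008 xy [515.6 -19.3] F [ 1.1  0.3 -0.4] M [ 0.07 -0.06  0.01]
  t 14.83 z 155.41 yaw 1.008 xy [515.5 -19.2] F [ 0.4  0.3 -1. ] M [ 0.03 -0.13  0.04]
```

Free. It has risen 6.5 mm with about 1 N of load. I'll keep lifting.

```bash
python3 -m jog '{"dp":[[0,0,-1],[0,0,-2],[0,0,-3],[0,0,-4],[0,0,-4]],"twist":[0,0,0,0,0],"claw":[1,1,1,1,1]}' >/dev/null ; python3 ok.py
python3 -m jog '{"dp":[[0,0,-1],[0,0,-2],[0,0,-3],[0,0,-4],[0,0,-4]],"twist":[0,0,0,0,0],"claw":[1,1,1,1,1]}' >/dev/null ; python3 ok.py
```

```text
t 15.25 z 159.56 yaw 1.008 xy [515.5 -19.3] F [ 0.1 -0.7 -0.7] M [ 0.04 -0.06  0.03]
  t 15.67 z 163.53 yaw 1.008 xy [515.5 -19.3] F [-0.6  0.3 -0.9] M [ 0.01 -0.05  0.05]
```

```bash
python3 -m jog '{"dp":[[0,0,-4],[0,0,-8],[0,0,-12],[0,0,-16],[0,0,-26],[0,0,-36],[0,0,-46],[0,0,-46]],"twist":[0,0,0,0,0,0,0,0],"claw":[1,1,1,1,1,1,1,1]}' >/dev/null ; python3 ok.py
python3 -m jog '{"dp":[[0,0,-10],[0,0,-20],[0,0,-20],[0,0,-20]],"twist":[0,0,0,0],"claw":[1,1,1,1]}' >/dev/null ; python3 ok.py
python3 -c "
from h import *
cv2.imwrite('pics/side2.png',eyes.read_camera('side')[...,::-1]); st(); go(533,277,230,1.008); go(533,277,230,0.113)"
```

```text
t 16.33 z 211.74 yaw 1.008 xy [516.3 -19.3] F [-0.8  0.1 -1.1] M [-0.05 -0.   -0.04]
  t 16.67 z 229.85 yaw 1.008 xy [515.6 -19.3] F [ 0.  -0.3 -0.7] M [-0.05 -0.08  0.01]
t 16.72 pos [515.4 -19.2 229.3] rot [3.141 0.    1.008] F [ 0.2  0.1 -0.7] M [-0.08 -0.04 -0.  ] op 0.129 j [-0.17  0.32  1.8  -0.    1.02  0.4 ]
dp [ 260.  -143.1   -0.7] twist 0.0
dp [ 260.  -143.1   -0.7] twist 51.3
```

View pics/side2.png

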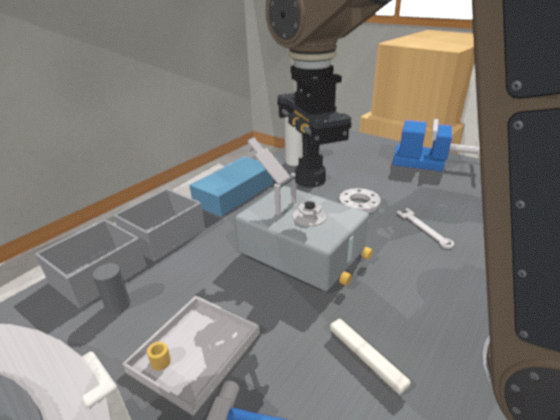

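The cap hangs upright from the gripper, the tab stands open at about (268,160) px, and the neck is bare. I'll carry the cap to the tray's free half.

```bash
python3 -m jog '{"dp":[[10,-6,0],[30,-17,0],[60,-33,0],[90,-50,0],[120,-66,0],[150,-83,0],[180,-99,0],[205,-113,0]],"twist":[0,0,0,0,0,0,0,0],"claw":[1,1,1,1,1,1,1,1]}' >/dev/null ; python3 ok.py
python3 -m jog '{"dp":[[20,-11,0],[40,-22,0],[50,-28,0],[55,-30,0],[55,-30,0],[55,-30,0]],"twist":[0,0,0,0,0,0],"claw":[1,1,1,1,1,1]}' >/dev/null ; python3 ok.py
python3 -c "
from h import *
m=eyes.camera_model('wrist');cv2.imwrite('pics/w4.png',eyes.read_camera('wrist')[...,::-1]); st(); go(533,277,60,1.008)"
```

```text
t 17.38 z 228.75 yaw 1.009 xy [528.5 217.4] F [ 0.5 -0.9 -1.8] M [-0.05 -0.04  0.  ]
  t 17.88 z 229.03 yaw 1.008 xy [533.  276.5] F [-0.6  0.1 -1.1] M [-0.02 -0.08  0.  ]
t 17.93 pos [533.1 276.1 229.2] rot [-3.141e+00  1.000e-03  1.008e+00] F [ 0.9  0.2 -0.2] M [-0.03 -0.04  0.02] op 0.124 j [ 0.37  0.44  1.6  -0.    1.1   0.93]
dp [  0.8  -0.5 169.2] twist -0.0
```

View pics/w4.png

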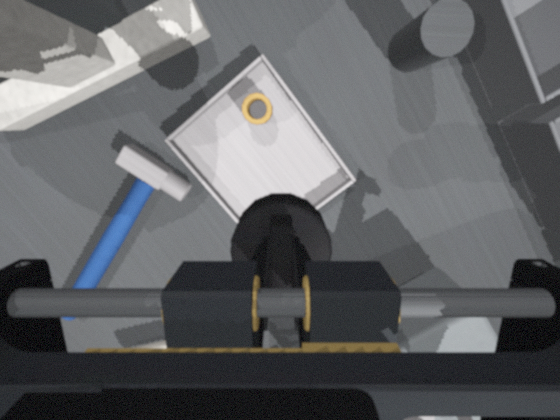

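The cap is held above the tray's free half, and the coupling at (257,108) is well clear. I'll descend.

```bash
python3 -m jog '{"dp":[[0.5,-0.5,15],[0.5,-0.5,45],[0.5,-0.5,75],[0.5,-0.5,105],[0.5,-0.5,130],[0.5,-0.5,150],[0.5,-0.5,165],[0.5,-0.5,172]],"twist":[0,0,0,0,0,0,0,0],"claw":[1,1,1,1,1,1,1,1]}' >/dev/null ; python3 ok.py
python3 -m jog '{"dp":[[0,0,5],[0,0,9],[0,0,12],[0,0,14],[0,0,14]],"twist":[0,0,0,0,0],"claw":[1,1,1,1,1]}' >/dev/null ; python3 ok.py
```

```text
t 18.60 z 55.44 yaw 1.007 xy [532.5 276.2] F [ 0.2 -0.6 -1. ] M [-0.03 -0.03 -0.  ]
  t 19.02 z 43.58 yaw 1.008 xy [533.1 277.7] F [-0.5  0.3 -0.3] M [ 0.03 -0.04 -0.01]
```

```bash
python3 -m jog '{"dp":[[0,0,1.5],[0,0,3],[0,0,4],[0,0,4]],"twist":[0,0,0,0],"claw":[1,1,1,1]}' >/dev/null ; python3 ok.py
python3 -m jog '{"dp":[[0,0,1],[0,0,1],[0,0,1]],"twist":[0,0,0],"claw":[1,1,1]}' >/dev/null ; python3 ok.py
python3 -m jog '{"dp":[[0,0,1],[0,0,1],[0,0,1]],"twist":[0,0,0],"claw":[1,1,1]}' >/dev/null ; python3 ok.py
```

```text
t 19.35 z 39.21 yaw 1.008 xy [532.9 277.7] F [ 0.4  0.1 -2.4] M [-0.05 -0.05  0.05]
  t 19.60 z 38.27 yaw 1.008 xy [533.  277.7] F [ 0.3 -0.7 -0. ] M [-0.01 -0.03  0.02]
  t 19.85 z 37.24 yaw 1.008 xy [533.  277.6] F [ 0.   0.4 -1.9] M [-0.04 -0.03 -0.03]
```

```bash
python3 -m jog '{"dp":[[0,0,0.6],[0,0,0.6],[0,0,0.6]],"twist":[0,0,0],"claw":[1,1,1]}' >/dev/null ; python3 ok.py
python3 -m jog '{"dp":[[0,0,0.6],[0,0,0.6],[0,0,0.6]],"twist":[0,0,0],"claw":[1,1,1]}' >/dev/null ; python3 ok.py
```

```text
t 20.10 z 36.65 yaw 1.008 xy [533.  277.6] F [-1.2  0.2 -0.7] M [-0.01 -0.08  0.02]
  t 20.35 z 36.49 yaw 1.008 xy [533.  277.6] F [-0.8 -1.7  4.6] M [-0.16  0.26 -0.01]
```

The cap touched the floor at z = 36.5 (36.6 expected) with 4.6 N. I'll release and retreat.

```bash
python3 -m jog '{"dp":[[0,0,0],[0,0,0],[0,0,0],[0,0,0],[0,0,0],[0,0,-4],[0,0,-15],[0,0,-35]],"twist":[0,0,0,0,0,0,0,0],"claw":[0.6,0.3,0,-0.2,-0.2,-0.2,-0.2,-0.2]}' 
python3 -m jog '{"dp":[[-10,10,-30],[-40,30,-70],[-75,50,-110],[-110,70,-140],[-110,70,-170],[-110,70,-180],[-110,70,-180],[-110,70,-180]],"twist":[0,0,0,0,0,0,0,0],"claw":[-0.2,-0.2,-0.2,-0.2,-0.2,-0.2,-0.2,-0.2]}'
python3 - <<'E'
from h import *
st(); mw=eyes.camera_model('wrist'); w=eyes.read_camera('wrist'); s=eyes.read_camera('side'); t=eyes.read_camera('top')
cv2.imwrite('pics/end.png',np.hstack([cv2.resize(s,None,fx=.7,fy=.7),cv2.resize(w,None,fx=.7,fy=.7)])[...,::-1]); cv2.imwrite('pics/endtop.png',t[...,::-1])
c=np.r_[533,277.6]; O=np.array([528.8,312.5]);a=.1128;R=np.array([[np.cos(a),-np.sin(a)],[np.sin(a),np.cos(a)]]); print("cap in tray by release pose",R.T@(c-O))
m=(t[150:270,100:210].max(2)<60).astype(np.uint8); n,l,S,C=cv2.connectedComponentsWithStats(m)
for i in range(1,n):
    if S[i,4]>60: p=C[i]+[100,150]; print(S[i],p,ray('top',p,36).round(1), R.T@(ray('top',p,36)[:2]-O))
E
```

```text
t: 21.02
eef_pos: [532.2, 277.3, 70.6]
tcp_rot: [-3.14, 0.002, 1.008]
ft_force: [0.3, 0.7, 0.1]
opening: 0.587
t: 21.68
eef_pos: [533.8, 146.8, 253.2]
tcp_rot: [3.139, -0.002, 1.007]
ft_force: [-0.8, 0.1, -0.5]
opening: 0.6
t 21.68 pos [533.8 146.8 253.2] rot [ 3.139e+00 -2.000e-03  1.007e+00] F [-0.8  0.1 -0.5] M [-0.02 -0.02  0.03] op 0.600 j [ 0.15  0.35  1.69 -0.    1.1   0.71]
cap in tray by release pose [  0.24493131 -35.15096028]
```

View pics/end.png

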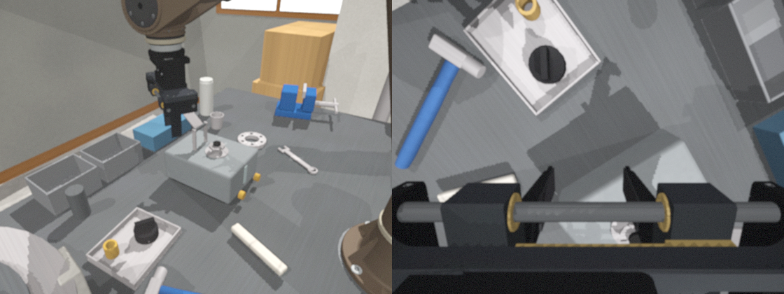

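The cap stands upright in the tray at (145,230) in the side view, the coupling hasn't been disturbed, and the tab stands open. I'll let the arm settle and hand in.

```bash
python3 -m jog '{"dp":[[0,0,0],[0,0,0],[0,0,0],[0,0,0]],"twist":[0,0,0,0],"claw":[-0.2,-0.2,-0.2,-0.2]}'
python3 -c "
from cell import job_done; print(job_done())"
```

```text
t: 22.17
eef_pos: [533.4, 147.5, 250.6]
tcp_rot: [-3.141, 0.001, 1.009]
ft_force: [0.7, 0.1, 0.3]
opening: 0.597
the job is handed in; nothing more can be done
None
```

The cap is off and standing upright in the tray's free half, with the tab left open. I handed the job in at about 22 s; it gives no verdict.

**What I did**
- **Tab:** I pinched the rib and swung the tab back to about 2.5 rad, worked out from the path I commanded. I only confirmed by eye that it still stands open.
- **Unscrewing:** I turned the cap anticlockwise in 4° steps with a light upward pull of 7 to 14 N. It began to give after about 0.9 rad and lifted freely at about 1.05 rad. One small rub of 7.6 N during the lift was eased by turning 2° further.
- **Placing:** The cap touched the tray floor at the expected height with 4.6 N before I released it.

**Last checks**
- By the release pose, the cap is at tray (0, −35) mm, inside the limits.
- The final pictures show it upright, the coupling and flange apparently undisturbed, and the gripper clear with no force reading.
- My automatic search for the cap in the last top image found nothing, so its position rests on the release pose and on seeing it in the side and wrist pictures.

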